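# Prop the parts case's lid on its long stay

## Robot

A 6-joint arm with a two-finger parallel gripper is mounted at the origin on the work surface. World frame = base frame: x ahead of the robot, y to its left, z up, the work surface at z = 0. Lengths are in m, angles in rad, forces in N, time in s.
With the tool pointing down it reaches from about 0.35 to 0.875 m from the base axis. Payload 4.2 kg.
Tool frame: the origin (TCP) lies between the finger pads; the fingertips stand arm.tips_ahead ahead of it and the grasp point (between the pads) lies 3 mm ahead of it (arm.tips_ahead is the distance from the TCP to the fingertips, in m); x points along the fingers, z is the direction in which the jaws open and shut, and the axes are right-handed (so a half turn about x gives the same grasp; the last joint's range is limited). The gripper opens to 85 mm and grips with 20 to 120 N. Pads are 22 mm wide; open, the fingers measure 114 mm over their backs; the gripper's body (76 mm by 85 mm) begins 54 mm behind the grasp point. The pads swing forward as they close: fully open they stand 13 mm farther back than shut.
Start: joints at [-0.97, 0.385, 0.008, 0, -1.194, -0.259], TCP at [0.21, -0.589, 0.253] pointing down, gripper open.
Joint ranges: [-3.14, 3.14], [-1.21, 2.06], [-1.07, 1.41], [-3.16, 2.05], [-2.99, -0.16], [-3.1, 3.1]. Speed limits (rad/s): [2.79, 2.79, 3.14, 3.14, 3.14, 3.14].

## Interface

Orientations are given as [roll, pitch, yaw] about the fixed x, y, z axes, in that order (R = Rz(yaw) Ry(pitch) Rx(roll)).
In Python, from rig import arm gives the robot as it stands. Calls block until the motion is done:
- arm.reach(position, orientation): joint-space move of the TCP to a pose.
- arm.line_to(position, ori=None, speed=0.15): straight line of the TCP; ori=None keeps the orientation; speed is the mean speed in m/s.
- arm.movej(angles): joint-space move.
- arm.command_gripper(opening): opening from 0.0 (shut) to 1.0 (fully open); the grip force is fixed at half the most; returns when the fingers have stopped.
- arm.sleep(seconds).
- arm.solve_ik(position, orientation): joint angles nearest the present ones, or None.
- arm.sense(): the state.
- arm.grab_frame(name): name is "side" or "top"; returns a dict with "pixels" (480x640x3 uint8, red, green, blue), "fx", "fy", "cx", "cy" (pixels), "k1" (the pictures are not rectified: a ray, as slopes to the right and down, at radius r is drawn at 1 + k1 r^2 times it, then the intrinsics apply), "position" and "attitude" of the camera in the world. Camera axes: x right, y down, z forward; pixel columns grow to the right and rows downward; lengths in m; the calibration is good to about 2 mm. A picture is of the moment at which its call begins. There is no depth.
A pose or a line that the arm cannot do raises arm.Unreachable and nothing moves.
- arm.sign_off(): hands the job in, once; it reports no verdict.
Trained networks look in a picture, given as the dict that the camera call returned (one of the last four; its "shot" number tells which), for a name from the list of things; names that differ only in an ending like _2 or _b are one class to them, and where a whole thing is asked for, a point or a joint stands for the part that bears it (a point fixed in the world has none). Each returns a list of dicts, best first, with "p" (0 to 1); they miss things now and then, are a little off and sometimes report something else, mostly with a low value. They report only what shows in the picture. A call takes as long as a camera call.
- arm.look_for(query, picture): "rect" ([left, top, right, bottom] in pixels, round what is visible of it).
- arm.pinpoint(query, picture): "position" ([column, row] in pixels: a listed point, or the origin of a listed thing).
The state is a dict: "time_s": time; "joints": joint angles; "qvel": joint speeds; "effort": joint torques, N m; "position": TCP position; "eef_rot": TCP orientation; "ft_force": force on the tool from outside, world axes, zero at the start; "ft_torque": the same for the moment, N m; "width": opening from 0.0 (shut) to 1.0 (fully open).
Only numpy, scipy, OpenCV 4.12 (cv2) and the standard library are available. Lean on these libraries where they do the work, as an engineer would, in place of code of your own. Each camera call takes 0.05 s, during which the arm holds its last target. There are 200 camera calls.

## Task

The lid of the blue parts case on the bench has been thrown right back. Flip the longer of its two folded stays fully upright, then tip the lid forward so that it comes down and rests on that stay, propped half open to keep dust off the parts. Leave the shorter stay folded down.

Things in the scene. Friction and masses are not known exactly. Their poses are not given: they have to be found in the camera images.
- case: open blue metal case fixed to the bench, 220 (x) x 360 (y) x 90 mm tall, walls 5 mm; origin at the centre of its underside; x points from front wall (robot side) to the hinged back wall, y left, z up. Two stays stand inside on black posts, one near the left end, one in the middle; either may be the long one. Loose parts up to 22 mm tall lie on its floor.
- lid (a joint): lid angle in rad: 0 closed, 1.57 upright, 1.8 back against its stop. Aluminium plate 220 mm deep, 360 wide, 8 thick; hinge along the case's y, 110 mm behind its centre, 90 mm above the table. Damped: pushed forward of about 1.4 and let go it sinks slowly (0.2-0.7 rad/s) until something stops it; behind 1.7 it leans back. It rests at about 0.78 on the long stay, 0.5 on the short.
- lid_edge (a point): middle of the lid's free edge (the top edge while it is thrown back), 220 mm from the hinge. Turns with the lid; with the lid closed its axes are those of the case.
- long_stay (a joint): the long stay: L-shaped bar of 12 mm round steel, hinged in a black fork-shaped post (30 x 22 mm, 84 mm tall) on the case's floor. Joint in rad: 0 = folded, arm level and pointing to -y of the case; 1.57 = upright; stop at 1.62. It turns lightly (under 0.15 N m) about an axis parallel to the case's x and stays where it is left.
- long_grip (a point): gripping place of the long stay: on the 12 mm round cross bar at the end of its arm. The bar is parallel to the case's x and runs 50 mm from the arm towards the robot (-x); this point is on its axis, 35 mm from the arm. It turns at 120 mm radius about the hinge axis: folded, that axis lies 120 mm from it towards +y of the case, level with it, 80 mm above the table, 10 mm below the rim.
- short_stay (a joint): the short stay: L-shaped bar of 12 mm round steel, hinged in a black fork-shaped post (30 x 22 mm, 84 mm tall) on the case's floor. Joint in rad: 0 = folded, arm level and pointing to -y of the case; 1.57 = upright; stop at 1.62. It turns lightly (under 0.15 N m) about an axis parallel to the case's x and stays where it is left.
- short_grip (a point): gripping place of the short stay: on the 12 mm round cross bar at the end of its arm. The bar is parallel to the case's x and runs 50 mm from the arm towards the robot (-x); this point is on its axis, 35 mm from the arm. It turns at 70 mm radius about the hinge axis: folded, that axis lies 70 mm from it towards +y of the case, level with it, 80 mm above the table, 10 mm below the rim.

How it is judged:
By the outcome, as a careful person would: the job done as asked, in the order asked, and still so for the second after the job is handed in, with the robot touching nothing.
It also fails if it takes over 56 s, if anything falls off the work surface, if the arm or the gripper's body presses on something with over 40 N, if the wrist force passes 120 N, or if a joint passes its speed limit or range.

## Working session

There is one attempt and no reset: what is moved stays moved. The work goes in short steps, each a Python script; the robot and the scene stay as the last script left them, time stands still between calls to the robot, and variables do not carry over. Pictures are saved under pics/ and viewed, about 8 in all and at most 12, crops included, and the job is handed in when it is done.

```bash
ls; mkdir -p pics; python3 - <<'E'
from rig import arm
import cv2
print(arm.tips_ahead, arm.sense())
for n in("side","top"):
    f=arm.grab_frame(n)
    cv2.imwrite(f"pics/{n}0.png",f["pixels"][:,:,::-1])
    print(n,{k:v for k,v in f.items() if k!="pixels"})
    for q in("case","lid_edge","long_grip","short_grip"):
        print(q,arm.pinpoint(q,f)[:3])
    for q in("long_stay","short_stay"): print(q,arm.look_for(q,f)[:3])
E
```

```text
pics
0.022 {'time_s': 0.0, 'joints': array([-9.70416773e-01,  3.85574535e-01,  6.65147156e-03, -5.20935574e-04,
       -1.19400290e+00, -2.58592119e-01]), 'qvel': array([ 0.00049665, -0.00152118,  0.00028974, -0.00129487,  0.00080747,
        0.00037637]), 'effort': array([ 4.16105422e-05, -3.92288733e+01,  1.88393515e+01,  4.18598369e+00,
       -4.72035041e-03, -4.27423089e-06]), 'position': array([ 0.20932818, -0.5883427 ,  0.25221746]), 'eef_rot': array([0.03513144, 1.56861234, 1.94752301]), 'ft_force': array([0.69024026, 0.03884877, 0.40674644]), 'ft_torque': array([-0.01879922, -0.02274132, -0.00335925]), 'width': 0.998833761014184}
side {'fx': 435.95448307473515, 'fy': 435.95448307473515, 'cx': 321.3370767438527, 'cy': 236.89689635993054, 'k1': -0.003667375734070759, 'position': array([ 0.33712551, -0.3709481 ,  0.54083523]), 'attitude': array([-2.31004009, -0.00298585, -0.38174958]), 'shot': 1}
case [{'position': [319.4, 274.8], 'p': 0.56}, {'position': [347.6, 302.0], 'p': 0.43}]
lid_edge [{'position': [412.0, 67.4], 'p': 0.68}]
long_grip [{'position': [349.1, 300.5], 'p': 0.94}]
short_grip [{'position': [267.9, 225.9], 'p': 0.61}]
long_stay [{'rect': [311.5, 241.6, 371.1, 310.9], 'p': 0.64}]
short_stay [{'rect': [257.5, 193.9, 291.0, 234.7], 'p': 0.87}, {'rect': [200.8, 39.0, 528.0, 391.3], 'p': 0.6}]
top {'fx': 464.46985622033736, 'fy': 464.46985622033736, 'cx': 321.5938074655055, 'cy': 243.00214551303915, 'k1': -0.10590330469468325, 'position': array([0.42557002, 0.08921131, 0.71917197]), 'attitude': array([-2.96673742e+00,  1.50414451e-03, -1.57098371e+00]), 'shot': 2}
case [{'position': [318.1, 265.4], 'p': 0.66}]
lid_edge [{'position': [270.9, 62.6], 'p': 0.89}]
long_grip [{'position': [413.3, 261.7], 'p': 0.84}]
short_grip [{'position': [271.2, 301.8], 'p': 0.6}]
long_stay [{'rect': [318.0, 233.3, 419.0, 278.5], 'p': 0.71}]
short_stay [{'rect': [214.2, 275.5, 278.7, 319.1], 'p': 0.7}]
```

View pics/side0.png

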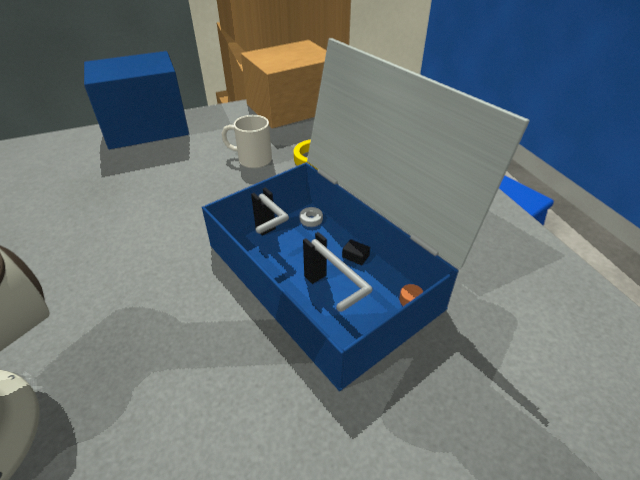

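View pics/top0.png

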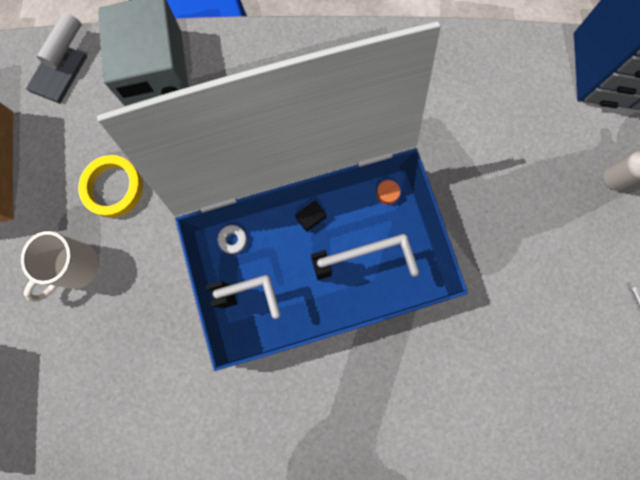

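```bash
cat > h.py <<'E'
import numpy as np
from scipy.spatial.transform import Rotation as R
def ray(f,px):
    d=np.array([(px[0]-f["cx"])/f["fx"],(px[1]-f["cy"])/f["fy"]]); u=d.copy()
    for _ in range(20): u=d/(1+f["k1"]*(u@u))
    v=R.from_euler("xyz",f["attitude"]).apply([u[0],u[1],1]); return np.array(f["position"]),v/np.linalg.norm(v)
def tri(a,b):
    (p,u),(q,v)=a,b
    s=np.linalg.lstsq(np.c_[u,-v],q-p,rcond=None)[0]
    A,B=p+s[0]*u,q+s[1]*v
    return (A+B)/2,np.linalg.norm(A-B)
def atz(r,z): p,u=r; return p+u*(z-p[2])/u[2]
def proj(f,X):
    c=R.from_euler("xyz",f["attitude"]).inv().apply(np.array(X)-f["position"]); u=c[:2]/c[2]; u=u*(1+f["k1"]*(u@u))
    return np.array([f["cx"],f["cy"]])+u*[f["fx"],f["fy"]]
E
python3 - <<'E'
from h import *
from rig import arm
S=arm.grab_frame("side");T=arm.grab_frame("top")
for n,a,b in(("edge",(412,67.4),(270.9,62.6)),("long",(349.1,300.5),(413.3,261.7)),("short",(267.9,225.9),(271.2,301.8)),("case",(319.4,274.8),(318.1,265.4))):
    print(n,*tri(ray(S,a),ray(T,b)))
E
```

```text
edge [0.67742118 0.13951436 0.30960309] 0.00023950165622410477
long [ 0.51213189 -0.03712828  0.08330732] 0.0012381127419878934
short [0.45731942 0.15972998 0.07494296] 0.0008571595332196217
case [ 0.51988929  0.09516384 -0.00283114] 0.004861232624735124
```

The side view shows the long stay on the middle post, with its cross bar at about (369,290)-(340,307). The short stay is on the left post. The top view shows the long bar at (404,237)-(415,273), rim corners near (215,369), (466,292), (416,150), (177,217), and the space behind the middle of the lid is clear.

```bash
python3 - <<'E'
from h import *
from rig import arm
S=arm.grab_frame("side");T=arm.grab_frame("top")
C=[atz(ray(T,p),.09) for p in((215,369),(466,292),(416,150),(177,217))]
for c in C: print(c.round(4))
d=C[0]-C[1]; e=C[3]-C[2]; print("yaw",np.arctan2(-d[0],d[1]),np.arctan2(-e[0],e[1]),"len",np.linalg.norm(d),np.linalg.norm(e)); print("ctr",np.mean(C,0))
k=tri(ray(S,(369,289)),ray(T,(404,238)));e=tri(ray(S,(340,307)),ray(T,(415,273)));print(k,e)
b=(k[0]-e[0]);print("bar yaw",np.arctan2(b[1],b[0]),np.linalg.norm(b))
h=tri(ray(S,(316,242)),ray(T,(321,263)));print("hinge end",h)
for q in("long_grip",):
  print(tri(ray(S,arm.pinpoint(q,S)[0]["position"]),ray(T,arm.pinpoint(q,T)[0]["position"])))
yaw=.29; 
for y in(.2,.29,.35):
  Rm=R.from_euler("xyz",[0,np.pi/2,0]); 
# tool x down, tool z (jaw) along case y
c,s=np.cos(yaw),np.sin(yaw)
for sg in(1,-1):
  M=np.c_[[0,0,-1],np.cross([-s*sg,c*sg,0],[0,0,-1]),[-s*sg,c*sg,0]]
  o=R.from_matrix(M).as_euler("xyz"); print(sg,o,arm.solve_ik([.512,-.037,.09],o),arm.solve_ik([.55,.08,.2],o))
E
```

```text
[0.3665 0.232  0.09  ]
[ 0.4687 -0.107   0.09  ]
[ 0.6725 -0.0457  0.09  ]
[0.5739 0.2933 0.09  ]
yaw 0.29265578168053524 0.28303120978537827 len 0.35408373425683926 0.35309116457293804
ctr [0.52041888 0.09315049 0.09      ]
(array([ 0.54693767, -0.02606106,  0.07969952]), np.float64(0.0026870947284130826)) (array([ 0.49724468, -0.03987439,  0.07946969]), np.float64(0.0021261159839758128))
bar yaw 0.2711285413428846 0.05157764977720002
hinge end (array([0.51255276, 0.09043833, 0.07961005]), np.float64(0.004465842413767422))
(array([ 0.51131159, -0.0352662 ,  0.08157158]), np.float64(0.0026537867142848452))
1 [-1.86079633  1.57079633  0.        ] [ 0.24441794  0.38379992 -0.4727356   0.         -0.71426081 -1.52521427] [ 0.43607791  0.31291622 -0.24237313  0.         -1.01550698 -1.71687423]
-1 [1.28079633 1.57079633 0.        ] [ 2.44417938e-01  3.83799920e-01 -4.72735601e-01  4.44089210e-16
 -7.14260806e-01  1.61637839e+00] [ 4.36077905e-01  3.12916218e-01 -2.42373128e-01  4.44089210e-16
 -1.01550698e+00  1.42471842e+00]<sys>:0: UserWarning: Gimbal lock detected. Setting third angle to zero since it is not possible to uniquely determine all angles.
```

```bash
cat >> h.py <<'E'
yaw=.287; c,s=np.cos(yaw),np.sin(yaw); ex=np.array([c,s,0]); ey=np.array([-s,c,0]); ez=np.array([0,0,1.])
def ori(jaw): return R.from_matrix(np.c_[-ez,np.cross(jaw,-ez),jaw]).as_euler("xyz")
G=np.array([.5115,-.036,.080]); H=G+.12*ey
def st(arm,t):
    a=arm.sense(); print(t,round(a["time_s"],2),a["position"].round(4),a["ft_force"].round(1),round(a["width"],3))
E
python3 -W ignore - <<'E'
from h import *
from rig import arm
import cv2
o=ori(ey)
arm.command_gripper(.5)
arm.reach(G+[0,0,.12],o); st(arm,"above")
arm.line_to(G+[0,0,.003],o,speed=.15); st(arm,"down")
arm.command_gripper(0.0); st(arm,"grip")
for n in("side","top"):
    cv2.imwrite(f"pics/{n}1.png",arm.grab_frame(n)["pixels"][:,:,::-1])
E
```

```text
above 3.75 [ 0.5116 -0.0366  0.2   ] [ 0.3 -0.3 -0.4] 0.499
down 4.68 [ 0.5122 -0.036   0.0837] [-0.3  0.7 -0. ] 0.5
grip 5.08 [ 0.5117 -0.0349  0.084 ] [-2.7  5.7  3. ] 0.115
```

View pics/side1.png

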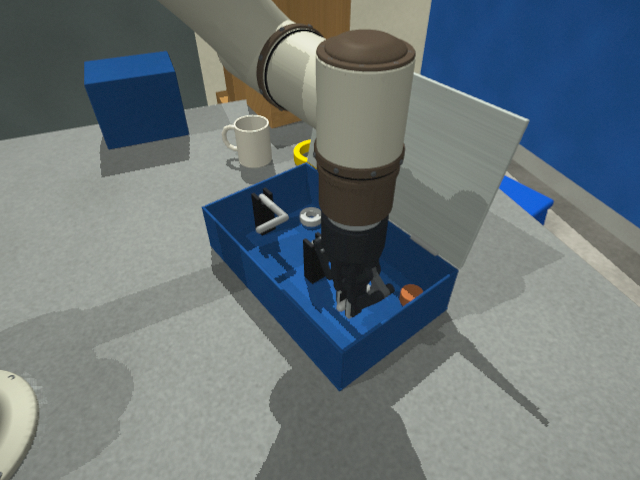

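The gripper is closed on the bar at about (350,300), and the width matches 12 mm stock. Next I swing the stay through its arc, watching the forces.

```bash
python3 -W ignore - <<'E'
from h import *
from rig import arm
import cv2
o=ori(ey); H=H+.001*ey
for a in np.linspace(0,1.59,9)[1:]:
    arm.line_to(H+.12*(-np.cos(a)*ey+np.sin(a)*ez)+[0,0,.003],o,speed=.08); st(arm,round(a,2))
    if np.linalg.norm(arm.sense()["ft_force"])>40: print("stop"); break
f=arm.grab_frame("side"); cv2.imwrite("pics/side2.png",f["pixels"][:,:,::-1])
E
```

```text
0.2 5.63 [ 0.5111 -0.0327  0.1075] [1.  0.3 1.8] 0.116
0.4 6.08 [ 0.5092 -0.0268  0.1296] [ 2.3 -5.3  0.4] 0.114
0.6 6.53 [ 0.5062 -0.0166  0.1516] [ 2.3 -7.3  6.6] 0.118
0.8 6.98 [ 0.5021 -0.0028  0.1708] [  0.5 -11.4   9.6] 0.108
0.99 7.43 [0.497  0.0141 0.1868] [  0.2 -14.1  14.5] 0.116
1.19 7.88 [0.4906 0.0356 0.1983] [-3.9 -7.8 20.3] 0.114
1.39 8.33 [0.484  0.0577 0.2048] [-3.3 -7.9 19.5] 0.114
1.59 8.78 [0.4769 0.0816 0.206 ] [-5.9 -3.3 17.5] 0.116
```

View pics/side2.png

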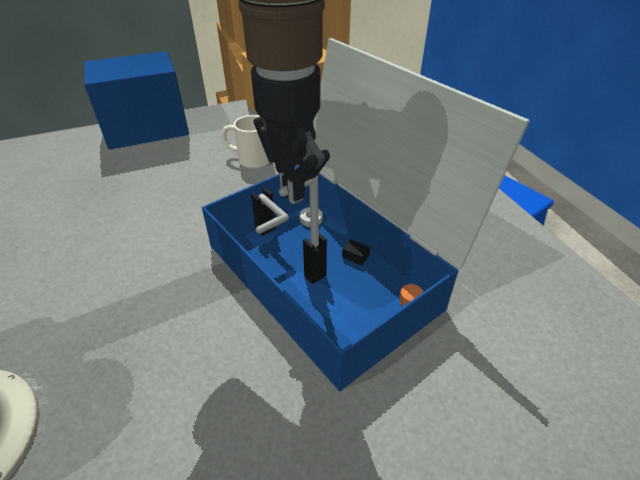

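The stay is upright at about (315,180-240). I release it, measure its angle, then go behind the lid.

```bash
cat >> h.py <<'E'
E=np.array([.6765,.139,.31])
E
python3 -W ignore - <<'E'
from h import *
from rig import arm
import cv2
o=ori(ey)
arm.command_gripper(.45); st(arm,"open")
p=arm.sense()["position"]
arm.line_to([p[0],p[1],.40],o,speed=.2)
S=arm.grab_frame("side");T=arm.grab_frame("top")
x=[arm.pinpoint("long_grip",f) for f in(S,T)]
print([v[:2] for v in x])
if all(x):
    g,e=tri(ray(S,x[0][0]["position"]),ray(T,x[1][0]["position"])); v=g-H; print(g,e,"ang",np.arctan2(v[2],-v@ey))
arm.command_gripper(0)
A=E-.04*ey
for q in (A+.055*ex+[0,0,.09],A+.05*ex-[0,0,.005],A-.09*ex-[0,0,.005]): print(arm.solve_ik(q,o))
arm.line_to(A+.055*ex+[0,0,.09],o,speed=.2); st(arm,"behind")
for n,f in(("side",S),("top",arm.grab_frame("top"))): cv2.imwrite(f"pics/{n}3.png",f["pixels"][:,:,::-1])
E
```

```text
open 9.22 [0.4763 0.0823 0.2023] [-0.2 -0.7 -0.5] 0.45
[[{'position': [290.9, 187.9], 'p': 0.75}], []]
[ 0.37046229  0.58724639  0.69374909  0.         -1.67729903 -1.65425862]
[ 0.37103535  0.57847865  0.45276088  0.         -1.44507856 -1.65483167]
[ 0.39107811  0.32262421  0.04487299  0.         -1.29304511 -1.67487444]
behind 12.48 [0.7403 0.1161 0.4004] [ 0.1 -0.3 -0.2] 0.005
```

View pics/side3.png

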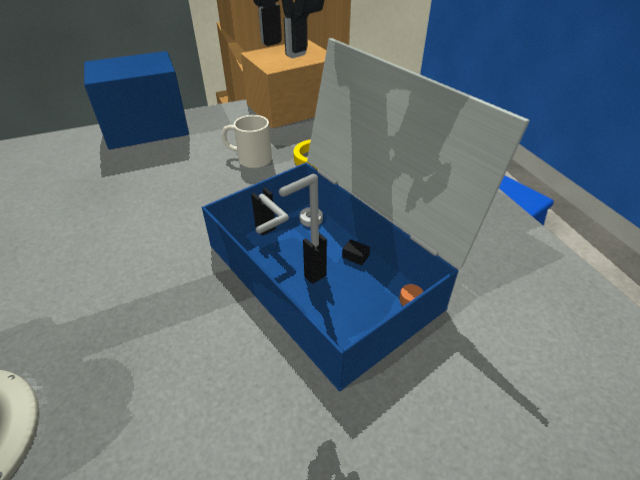

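View pics/top3.png

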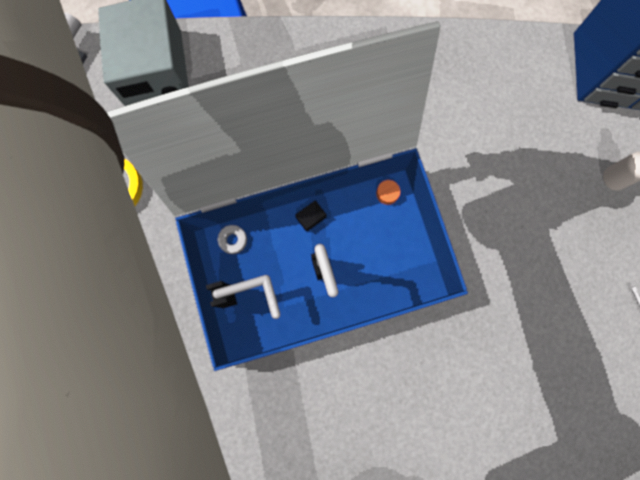

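The stay stands upright in both views: side bar (314,178)-(284,191), top bar (320,248)-(332,292). Nothing blocks the space behind the lid. I check the angle, then push.

```bash
python3 -W ignore - <<'E'
from h import *
from rig import arm
import cv2
o=ori(ey)
S=arm.grab_frame("side");T=arm.grab_frame("top")
k=tri(ray(S,(314,178)),ray(T,(320,248)));print(k)
v=k[0]-H;print("ang",np.arctan2(v[2],-v@ey), "from text top pin", [p for p in arm.pinpoint("long_grip",T)][:1])
A=E-.04*ey
arm.line_to(A+.05*ex-[0,0,.005],o,speed=.15); st(arm,"low")
for d in np.arange(.03,-.091,-.02):
    arm.line_to(A+d*ex-[0,0,.005],o,speed=.08); st(arm,round(d,3))
    if np.linalg.norm(arm.sense()["ft_force"])>40: print("stop"); break
f=arm.grab_frame("side"); cv2.imwrite("pics/side4.png",f["pixels"][:,:,::-1])
print(arm.pinpoint("lid_edge",f)[:1])
E
```

```text
(array([0.51241021, 0.09162396, 0.19868151]), np.float64(0.0013323431558081263))
ang 1.5888776353994056 from text top pin [{'position': [328.7, 277.4], 'p': 0.82}]
low 13.47 [0.7363 0.1148 0.3065] [-0.2  0.2  0.5] -0.001
0.03 13.87 [0.7169 0.1092 0.3066] [ 1.1  0.2 -0.3] -0.001
0.01 14.27 [0.6978 0.1036 0.3054] [0.5 0.3 1.3] 0.001
-0.01 14.67 [0.6783 0.0978 0.3051] [ 0.2 -0.7 -0.7] -0.002
-0.03 15.07 [0.6591 0.0921 0.305 ] [0.2 0.2 0.3] 0.005
-0.05 15.47 [0.6399 0.0865 0.3051] [ 0.8  0.3 -0. ] 0.0
-0.07 15.87 [0.6208 0.0808 0.3052] [-0.4  0.3 -0.5] -0.002
-0.09 16.27 [0.6016 0.0752 0.3053] [ 0.9  0.5 -0.2] -0.003
[]
```

View pics/side4.png

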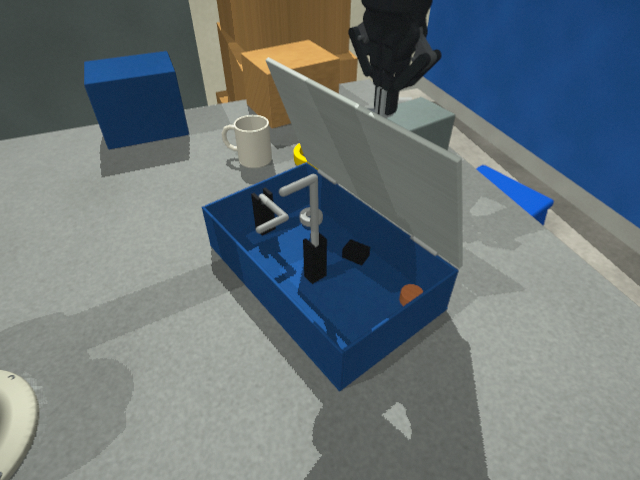

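The stay measures 1.59 rad. The lid, with its top corners now at (268,60) and (460,158), is forward of upright. I raise the tool clear, move back, and let the lid sink.

```bash
python3 -W ignore - <<'E'
from h import *
from rig import arm
import cv2
p=arm.sense()["position"]
arm.line_to([p[0],p[1],.42],speed=.2)
arm.sleep(3); st(arm,"wait")
f=arm.grab_frame("side"); cv2.imwrite("pics/side5.png",f["pixels"][:,:,::-1]); e1=arm.pinpoint("lid_edge",f)[:1]
arm.sleep(2); f=arm.grab_frame("side"); print(e1,arm.pinpoint("lid_edge",f)[:1])
hinge=np.array([.5202,.0935,.09])+.11*ex
for a in(.5,.78,1.2): print(a,proj(f,hinge+.22*(-np.cos(a)*ex+np.sin(a)*ez)))
cv2.imwrite("pics/side6.png",f["pixels"][:,:,::-1]); cv2.imwrite("pics/top6.png",arm.grab_frame("top")["pixels"][:,:,::-1])
E
```

```text
wait 20.09 [0.6019 0.0752 0.42  ] [ 0.6  0.  -0. ] -0.001
[{'position': [294.2, 157.3], 'p': 0.75}] [{'position': [292.0, 154.6], 'p': 0.73}]
0.5 [267.68766964 200.85928901]
0.78 [289.12975447 158.63596128]
1.2 [337.14490467 103.94261639]
```

View pics/side6.png

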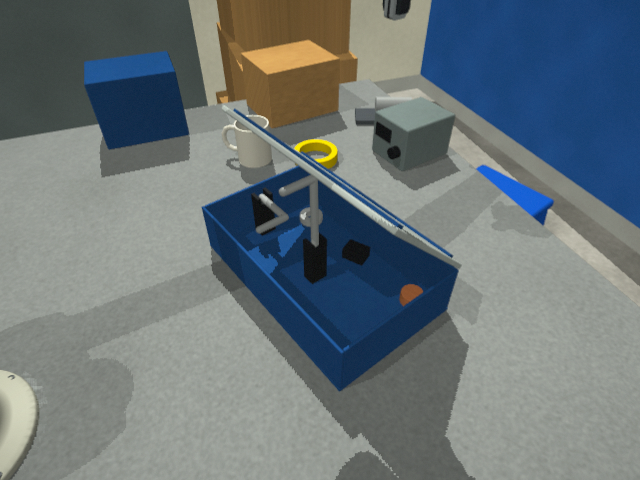

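The lid rests on the upright long stay at (316,178). Its edge is at (292,155), where 0.78 rad predicts (289,159), and it isn't moving. The short stay is still folded and the gripper is clear.

```bash
python3 -c "
from rig import arm
arm.sign_off(); print(arm.sense()['time_s'])"
```

```text
the job is handed in; nothing more can be done
the job is handed in; nothing more can be done
```

The lid is now propped half open on the upright long stay, the short stay is still folded, and I have handed the job in.

- **Long stay:** this was the one on the middle post. I gripped its cross bar and swung it up. After release it measured about 1.59 rad from two views (upright is 1.57, the stop is 1.62).
- **Lid:** I pushed it forward from behind with closed fingers until it sank by itself onto the stay. Its edge showed at pixel (292,155), against (289,159) predicted for 0.78 rad. It moved only about 3 px between two looks 2 s apart, which is within the detector's noise.
- **Limits:** the highest force I read was about 21 N, at the wrist during the swing. The last look was about 22 s in, and the gripper was well clear of everything.

**Checks that failed or were missing:**
- The point detector missed the upright bar in one top view, so I measured the stay's angle from pixels I picked by eye. It also missed the lid edge once, during the push.
- I took a final top picture but did not view it.
- The hand-in reported no verdict.

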